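Shim a rocking pastry slab

TASK

The marble pastry slab rocks because the rubber foot under its near left corner is worn short and hangs clear of the worktop. Slide the wooden wedge, thin end first and lying flat, squarely under that foot until it jams tight, without lifting or shifting the slab, and let go of it. Then press down firmly on that corner of the slab to check that it no longer rocks; leave everything else where it is.

Things in the scene. Friction and masses are not known exactly. Their poses are not given: they have to be found in the camera images.
- pastry_slab: White marble slab, 280 x 380 x 20 mm, about 5.5 kg, on four grey rubber feet 24 mm wide; underside 16 mm, top 36 mm above the worktop. The near left foot is 5 to 9.5 mm too short (not known how much). A mixing bowl stands at its far right, two cookie cutters at its left. Origin: centre, at worktop level; x away from the robot (280 mm side), y left (380 mm side); turned up to 15 degrees.
- slab_foot (a point): The worn short foot: point on its axis at the slab's underside, 16 mm above the worktop, 25 mm in from the slab's near (-x) and from its left (+y) edge. Axes as the slab. The foot's lower end hangs 5 to 9.5 mm above the worktop. The wedge can come in from the slab's left side or near side.
- slab_corner (a point): Near left corner of the slab, on its top face, 36 mm above the worktop. Axes as the slab. The short foot lies 25 mm in from both edges that meet here. A firm press is about 8 to 10 N.
- wedge_center (a point): Beech wedge, flat on the worktop left of the slab: 130 long, 38 wide, 2.5 mm thick at the thin end rising evenly to 19 mm at the heel (1 in 8), 45 g. The point is its centre, 5 mm up. x points to the thin end (65 mm away), y across, z up. Grip it across its 38 mm, e.g. 40 mm behind the centre (16 mm thick there). A small dark hole marks the heel.
- wedge: The same wedge; origin at the centre of its underside, axes as above. The foot meets its slope 20 to 56 mm from the thin end; pushed on, it jams: a push of about 12 N makes it bear on the foot with about 9 N, and friction then keeps it there when let go. A push over about 30 N would shove the slab along.
- mixing_bowl: Steel mixing bowl, 209 mm wide, 126 mm high, standing on the slab at its far right; to be left alone. Origin: centre of its underside.
- cutter_star: Star-shaped tin cookie cutter, 69 x 66 x 22 mm, on the slab at its far left; to be left alone. Origin: centre of its underside.
- cutter_heart: Heart-shaped tin cookie cutter, 60 x 66 x 22 mm, on the slab left of the bowl; to be left alone. Origin: centre of its underside.
- peeler: Black-handled peeler, 170 x 25 x 18 mm, on the worktop to the left of the slab, towards the back; to be left alone. Origin: centre of its underside, x along it.
- teaspoon: Steel teaspoon, 138 x 29 x 12 mm, on the worktop at the left, near its front edge; to be left alone. Origin: centre of its underside, x along it.

How it is judged (in metres and radians):
On the way, in this order (a step that is already met when the one before it is completed fails the run):
1. the wedge's thin end is under the short foot, the wedge flat on the worktop (x of slab_foot in the frame of wedge between -0.03 and 0.068 m and y of slab_foot in the frame of wedge between -0.016 and 0.016 m and height (world z) of wedge below 0.004 m and angle between wedge's own z axis and vertical below 0.06 rad), for 0.1 s.
2. the wedge is jammed tight under the short foot and has been let go (contact force between wedge and pastry_slab above 3 N and contact force between wedge and the arm below 0.1 N and contact force between wedge and the fingers below 0.1 N and angle between pastry_slab's own z axis and vertical below 0.012 rad), for 0.3 s.
3. the slab's near left corner is pressed down firmly (over 4 N, within 80 mm of the corner) and does not give (contact force between the fingers and pastry_slab above 4 N and horizontal distance between the grasp point and slab_corner below 0.08 m and angle between pastry_slab's own z axis and vertical below 0.012 rad), for 0.1 s.
At the end, for the whole second after the job is handed in: The wedge lies flat, at rest and let go, under the worn foot (foot axis within 16 mm of its centre line) and presses on it with over 3 N; the slab is level within 0.012 rad (corner lifted under about 2 mm) and its short foot within 8 mm of where it was (all of step 1 and contact force between wedge and pastry_slab above 3 N and angle between pastry_slab's own z axis and vertical below 0.012 rad and distance of slab_foot from where it was at the start of the episode below 0.008 m and linear speed of each of wedge, pastry_slab below 0.01 m/s); the robot touches nothing.
It fails at once if the slab is shoved (its short foot over 20 mm from where it was) or tipped (over 0.06 rad) (distance of slab_foot from where it was at the start of the episode above 0.02 m or angle between pastry_slab's own z axis and vertical above 0.06 rad).
It fails at once if the marble is hit or pressed with over 45 N (contact force between any of the fingers, the arm and pastry_slab above 45 N).
It fails at once if the bowl, a cutter, the peeler or the teaspoon is displaced by over 30 mm (distance of any of mixing_bowl, cutter_star, cutter_heart, peeler, teaspoon from where it was at the start of the episode above 0.03 m).
It also fails if it takes over 58 s, if anything falls off the work surface, if the arm or the gripper's body presses on something with over 40 N, if the wrist force passes 120 N, or if a joint passes its speed limit or range.

ROBOT

A 6-joint arm with a two-finger parallel gripper is mounted at the origin on a cart in front of the work surface, level with it; the furniture and walls round the work are solid. World frame = base frame: x ahead of the robot, y to its left, z up, the work surface at z = 0. Lengths are in m, angles in degrees, forces in N, time in s.
With the tool pointing down it reaches from about 0.35 to 0.775 m from the base axis. Payload 5.5 kg.
Tool frame: the origin (TCP) lies midway between the tips of the shut fingers; the grasp point (between the pads) lies 19 mm behind it (arm.grip_depth is the distance from the TCP to the grasp point, in m); z points along the fingers, y is the line along which they close (so a half turn about z gives the same grasp; the last joint's range is limited). The gripper opens to 85 mm and grips with 20 to 120 N. Pads are 22 mm wide; open, the fingers measure 114 mm over their backs; the gripper's body (76 mm by 85 mm) begins 54 mm behind the grasp point. The pads swing forward as they close: fully open they stand 13 mm farther back than shut.
Start: joints at [55.141, 17.945, 2.641, 74.691, 0, 82.002], TCP at [0.26, 0.513, 0.231] pointing down, gripper open.
Joint ranges: [-158.12, 158.12], [-49.38, 96.58], [-58.88, 72.47], [-126.05, 133.96], [-84.25, 85.87], [-180, 180]. Speed limits (degrees/s): [147.25, 147.25, 180, 180, 180, 180].

INTERFACE

Orientations are given as a 3x3 rotation matrix whose columns are the frame's x, y, z axes.
In Python, from rig import arm, read_camera, find_in, cut_out, mark_of gives the robot as it stands.
- The arm moves only by the tool apply_moves, never from a script. Its argument "deltas" is a list of rows, each an object of numbers: "fingers": the opening, from -1 (shut) to 1 (fully open), so that 0 is half open; "tx", "ty", "tz": the shift along the tool's x, y, z in m; "yaw": the turn about the tool's z in degrees. In form: [{"fingers": .., "tx": .., "ty": .., "tz": .., "yaw": ..}, ...]. A call has 1 to 20 rows; each row shifts and turns the commanded pose from where the row before left it, along the tool's axes as they then stand; what a row does not reach is not made up. A row lasts 1/8 s, in which the tool goes at most 62.5 mm and 10.7 degrees, less where a joint would pass 70% of its speed; a pose out of reach is approached as far as the arm can. A call with a gripper value outside its range is refused whole. The fingers move at their own pace and stop on an object; "squeeze" is the grip in N (left out, the last holds). Time passes only in rows, so rows that do not move let the fingers close. It gives the time, the measured TCP pose, the force, the opening and the grip force at its end, in the units of the state.
- arm.state(): the state, without advancing time (a new reading comes with each control period).
- read_camera(name): name is "scene" or "top"; returns a dict with "image" (400x640x3 uint8, red, green, blue), "fx", "fy", "cx", "cy" (pixels), "pose" (4x4, takes a point from camera to world coordinates). Camera axes: x right, y down, z forward; pixel columns grow to the right and rows downward; lengths in m; the calibration is good to about 2 mm. A picture is of the moment at which its call begins. There is no depth.
- arm.sign_off(): hands the job in; it is judged then, once.
Trained networks look in a picture, given as the dict that the camera call returned (one of the last four; its "shot" number tells which), for a name from the list of things; names that differ only in an ending like _2 or _b are one class to them, and where a whole thing is asked for, a point or a joint stands for the part that bears it (a point fixed in the world has none). Each returns a list of dicts, best first, with "p" (0 to 1); they miss things now and then, are a little off and sometimes report something else, mostly with a low value. They report only what shows in the picture. A call takes as long as a camera call.
- find_in(query, picture): "rect" ([left, top, right, bottom] as shares, 0 to 1, of the picture: columns of its width, rows of its height, round what is visible of it).
- cut_out(query, picture): "pixels" (400x640 bool, what is visible of it) and "rect" ([left, top, right, bottom] as shares, 0 to 1, of the picture: columns of its width, rows of its height, round what is visible of it).
- mark_of(query, picture): "position" ([column, row] as shares, 0 to 1, of the picture: columns of its width, rows of its height: a listed point, or the origin of a listed thing).
The state is a dict: "time": time; "joint_pos": joint angles; "dq": joint speeds; "joint_torque": joint torques, N m; "eef_pos": TCP position; "tcp_rot": TCP orientation; "force": force on the tool from outside, world axes, zero at the start; "torque": the same for the moment, N m; "width": finger opening in m; "gripper_force": force on a finger pad.
Only numpy, scipy, OpenCV 4.12 (cv2) and the standard library are available. Lean on these libraries where they do the work, as an engineer would, in place of code of your own. Each camera call takes 0.05 s, during which the arm holds its last target. There are 200 camera calls.

## Working session

There is one attempt and no reset: what is moved stays moved. The work goes in short steps, Python scripts to look and compute and a tool call to move; the robot and the scene stay as the last step left them, time stands still between calls to the robot, and variables do not carry over. Pictures are saved under pics/ and viewed, at most 10 in all, crops included, and the job is handed in when it is done.

Besides the shell and the picture viewer there is one more tool, called after "Call:" by a JSON object that holds its "op" and its "data". apply_moves: Moves the arm, as the interface text tells. Its arguments: {"type":"object","properties":{"deltas":{"type":"array","items":{"type":"object","properties":{"fingers":{"type":"number"},"tx":{"type":"number"},"ty":{"type":"number"},"tz":{"type":"number"},"yaw":{"type":"number"}}}},"squeeze":{"type":"number"}},"required":["deltas"]}

```bash
mkdir -p pics
cat > h.py <<'E'
import numpy as np, cv2
from rig import arm, read_camera, find_in, cut_out, mark_of
def toworld(pic,px,z):
    P=np.array(pic["pose"]);d=P[:3,:3]@np.array([(px[0]-pic["cx"])/pic["fx"],(px[1]-pic["cy"])/pic["fy"],1.])
    return P[:3,3]+d*(z-P[2,3])/d[2]
def mk(q,pic,z):
    r=mark_of(q,pic)
    return [(round(m["p"],2),np.round(np.array(m["position"])*[640,400],1),np.round(toworld(pic,np.array(m["position"])*[640,400],z),4)) for m in r[:2]]
def save(pic,n): cv2.imwrite("pics/"+n,pic["image"][:,:,::-1])
E
python3 - <<'E'
from h import *
for n in("top","scene"):
    p=read_camera(n);save(p,n+"1.png");print(n,np.round(p["pose"],3).tolist(),p["fx"])
    for q,z in(("slab_foot",.016),("slab_corner",.036),("pastry_slab",0),("wedge_center",.005),("wedge",0)):print(q,mk(q,p,z))
    for q,z in (("wedge",.008),("pastry_slab",.036)):
        c=cut_out(q,p)
        if c:
            m=c[0]["pixels"].astype(np.uint8);cs=max(cv2.findContours(m,0,2)[0],key=cv2.contourArea)
            b=cv2.boxPoints(cv2.minAreaRect(cs));print(q,c[0]["p"],[np.round(toworld(p,x,z)[:2],4).tolist() for x in b])
s=arm.state();print(s["eef_pos"],s["tcp_rot"],s["force"],s["width"],arm.grip_depth)
E
```

```text
top [[0.055, -0.973, 0.223, 0.244], [-0.999, -0.053, 0.012, 0.083], [0.0, -0.224, -0.975, 1.254], [0.0, 0.0, 0.0, 1.0]] 422.06576394669537
slab_foot [(0.77, array([327.9, 206. ]), array([0.4932, 0.0637, 0.016 ]))]
slab_corner [(0.79, array([320.6, 218.1]), array([0.452 , 0.0835, 0.036 ]))]
pastry_slab [(0.78, array([387.2, 176. ]), array([ 0.6004, -0.1143,  0.    ]))]
wedge_center [(0.78, array([229.9, 207.5]), array([0.4746, 0.3581, 0.005 ])), (0.47, array([341.9, 140.6]), array([0.706, 0.03 , 0.005]))]
wedge [(0.85, array([231.9, 214.1]), array([ 0.4557,  0.3512, -0.    ]))]
wedge 0.79 [[0.4022, 0.392], [0.5269, 0.3475], [0.5106, 0.308], [0.3866, 0.3532]]
pastry_slab 0.82 [[0.4519, 0.0863], [0.7392, 0.0887], [0.7417, -0.3108], [0.4552, -0.2935]]
scene [[0.535, -0.589, 0.606, -0.099], [-0.845, -0.381, 0.375, -0.263], [0.01, -0.713, -0.701, 0.751], [0.0, 0.0, 0.0, 1.0]] 427.527608032752
slab_foot [(0.82, array([335.6, 222.5]), array([0.4911, 0.0632, 0.016 ]))]
slab_corner [(0.73, array([321. , 219.8]), array([0.4642, 0.0866, 0.036 ]))]
pastry_slab [(0.86, array([422.9, 225.1]), array([ 0.6094, -0.1079,  0.    ]))]
wedge_center [(0.94, array([230.5, 188.4]), array([0.4554, 0.354 , 0.005 ]))]
wedge [(0.84, array([232.1, 187.2]), array([ 0.4648,  0.3577, -0.    ]))]
wedge 0.87 [[0.4066, 0.3936], [0.5412, 0.3524], [0.5114, 0.3079], [0.3823, 0.3504]]
pastry_slab 0.44 [[0.5917, 0.0238], [0.667, 0.0166], [0.6313, -0.0499], [0.5605, -0.0404]]
[0.25980753 0.5130166  0.23136216] [[-8.92134145e-01  4.51770585e-01  7.80982421e-05]
 [ 4.51770592e-01  8.92134134e-01  1.41246430e-04]
 [-5.86312517e-06  1.61293252e-04 -9.99999987e-01]] [ 0.48339711 -0.35659986 -0.68567363] 0.08510953670262524 0.0187
```

Run:
```python
import cv2
a=cv2.imread("pics/top1.png");b=cv2.imread("pics/scene1.png")
cv2.imwrite("pics/t1c.png",cv2.resize(a[100:300,160:420],None,fx=3,fy=3)[:600,:780])
cv2.imwrite("pics/s1c.png",cv2.resize(b[120:300,160:420],None,fx=3,fy=3))
```

```text
(no output)
```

View pics/t1c.png

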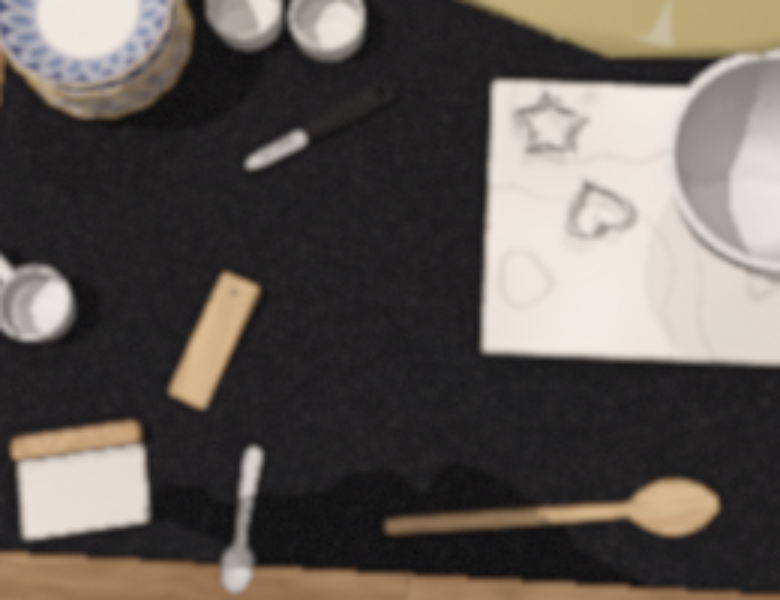

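View pics/s1c.png

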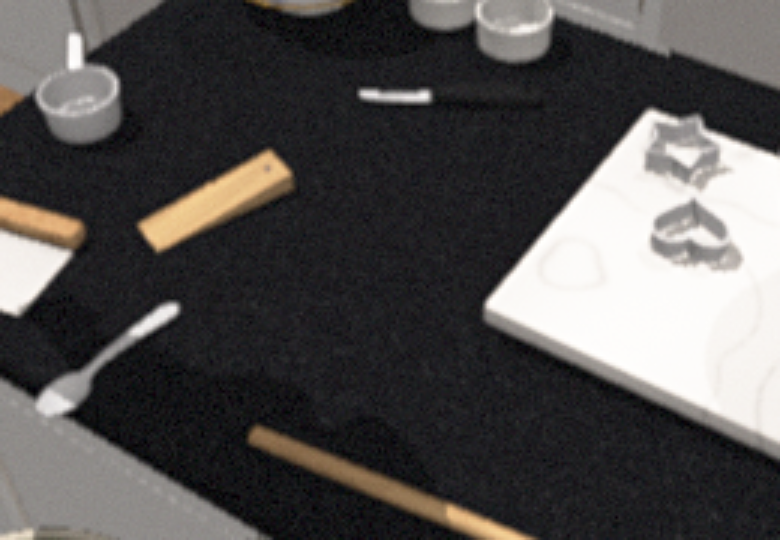

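Top picture: wedge heel (hole) at about px (238,196) pointing away, thin end near (222,233). Slab near left corner at (321,217). The left side is free for the wedge to come in.

Run:
```python
from h import *
from scipy.optimize import minimize
res={}
pics={n:read_camera(n) for n in("top","scene")}
ms={n:cut_out("wedge",p)[0]["pixels"] for n,p in pics.items()}
def proj(p,X):
    P=np.linalg.inv(p["pose"]);c=X@P[:3,:3].T+P[:3,3];return np.c_[p["fx"]*c[:,0]/c[:,2]+p["cx"],p["fy"]*c[:,1]/c[:,2]+p["cy"]]
def cost(v):
    x,y,a=v[0],v[1],v[2];c,s=np.cos(a),np.sin(a);V=[]
    for lx,h in((.065,.0025),(-.065,.019)):
        for ly in(-.019,.019):
            for z in(0,h):V.append([x+c*lx-s*ly,y+s*lx+c*ly,z])
    t=0
    for n,p in pics.items():
        q=cv2.convexHull((proj(p,np.array(V))*16).astype(np.int32));im=np.zeros((400,640),np.uint8);cv2.fillPoly(im,[q],255,cv2.LINE_AA,4)
        t+=np.abs(im/255.-ms[n]).sum()
    return t
r=minimize(cost,[.458,.351,np.radians(161)],method="Nelder-Mead",options=dict(initial_simplex=np.array([[.458,.351,2.81],[.464,.351,2.81],[.458,.357,2.81],[.458,.351,2.88]])))
print("wedge",r.x[:2],np.degrees(r.x[2]),r.fun,[m.sum() for m in ms.values()])
# slab: white, sub-pixel edge points by threshold on rows/cols
p=pics["top"];g=p["image"].min(2).astype(float)
L=[];N=[]
for row in range(132,214,3):
    c=g[row,312:332];i=np.argmax(c>120);L.append(toworld(p,(312+i-1+(120-c[i-1])/(c[i]-c[i-1]),row),.036)[:2])
for col in range(326,440,4):
    c=g[205:240,col][::-1];i=np.argmax(c>60)
    c=g[205:240,col];N.append((col,c.astype(int)[::2].tolist())) if col in(340,400) else 0
L=np.array(L);k=np.polyfit(L[:,0],L[:,1],1);print("left edge slope deg",np.degrees(np.arctan(k[0])),"y at x=.46",np.polyval(k,.46),np.abs(np.polyval(k,L[:,0])-L[:,1]).max())
print(N)
for px in((321,217.3),(323.7,126.7),(420,222)):print(toworld(p,px,.036))
q=pics["scene"]
for px in((160+485/3,120+306/3),(160+650/3,120+110/3)):print("scene",toworld(q,px,.036))
```

```text
wedge [0.45912031 0.35143449] 159.11520339440813 256.7529411764706 [np.int64(546), np.int64(626)]
left edge slope deg 0.7000704480730683 y at x=.46 0.0861945301867969 0.0005965658306451294
[]
[0.45445542 0.08242982 0.036     ]
[0.73654197 0.08894132 0.036     ]
[ 0.45634868 -0.20653013  0.036     ]
scene [0.45928646 0.0817221  0.036     ]
scene [0.73816996 0.08480741 0.036     ]
```

Call:
{"op": "apply_moves", "data": {"deltas": [{"fingers":1,"tx":-0.05,"ty":-0.008,"tz":0.025},{"fingers":1,"tx":-0.05,"ty":-0.008,"tz":0.025},{"fingers":1,"tx":-0.05,"ty":-0.008,"tz":0.025},{"fingers":1,"tx":-0.05,"ty":-0.008,"tz":0.025},{"fingers":1,"tx":-0.05,"ty":-0.008,"tz":0.025},{"fingers":1,"tx":-0.048,"ty":-0.0085,"tz":0.025},{"fingers":1,"yaw":-7},{"fingers":1}], "squeeze": 30}}

```text
schema error: expected keys fingers, tx, ty, tz, yaw
```

Run:
```python
from h import *
for n in("top","scene"):
    p=read_camera(n)
    if n=="scene":cv2.imwrite("pics/s2c.png",cv2.resize(p["image"][120:280,140:340,::-1],None,fx=3.5,fy=3.5))
    else:cv2.imwrite("pics/t2c.png",cv2.resize(p["image"][150:270,180:340,::-1],None,fx=4,fy=4))
    for q,z in(("wedge_center",.005),("wedge",0)):print(q,mk(q,p,z))
    if n=="top":
        for x in((223,270,.019),(261,287,.019),(168,393,.0025),(207,410,.0025)):print(toworld(p,(160+x[0]/3,100+x[1]/3),x[2])[:2])
s=arm.state();print(s["eef_pos"],s["tcp_rot"][:2,0],s["force"],s["width"])
```

```text
wedge_center []
wedge [(0.86, array([231.6, 216.1]), array([0.4496, 0.3513, 0.    ])), (0.32, array([383.7, 177.4]), array([ 0.5953, -0.1035,  0.    ]))]
[0.52623426 0.34704621]
[0.51090575 0.30741108]
[0.40182562 0.39279097]
[0.38706894 0.35238563]
wedge_center [(0.59, array([232.2, 187.3]), array([0.4608, 0.3532, 0.005 ]))]
wedge [(0.91, array([230.3, 186.6]), array([0.464 , 0.3632, 0.    ]))]
[0.25983356 0.512982   0.23133522] [-0.89211067  0.45181695] [ 0.45335734 -0.77663519 -0.35111417] 0.08580104175669584
```

View pics/s2c.png

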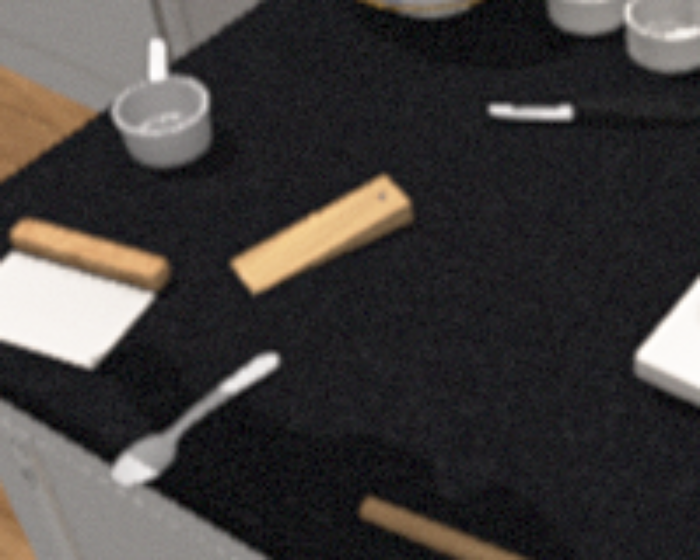

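The picture shows the arm and wedge where they were: the call was refused because every row needs all five keys.

Call:
{"op": "apply_moves", "data": {"deltas": [{"fingers":1,"tx":-0.05,"ty":-0.008,"tz":0.025,"yaw":0},{"fingers":1,"tx":-0.05,"ty":-0.008,"tz":0.025,"yaw":0},{"fingers":1,"tx":-0.05,"ty":-0.008,"tz":0.025,"yaw":0},{"fingers":1,"tx":-0.05,"ty":-0.008,"tz":0.025,"yaw":0},{"fingers":1,"tx":-0.05,"ty":-0.008,"tz":0.025,"yaw":0},{"fingers":1,"tx":-0.048,"ty":-0.0085,"tz":0.025,"yaw":0},{"fingers":1,"tx":0,"ty":0,"tz":0,"yaw":-7},{"fingers":1,"tx":0,"ty":0,"tz":0,"yaw":0}], "squeeze": 30}}

```text
time: 2.3
eef_pos: [0.504, 0.3344, 0.0808]
tcp_rot: [[-0.94, 0.342, -0.001], [0.342, 0.94, -0.0], [0.001, -0.001, -1.0]]
force: [0.1, 0.4, 0.7]
width: 0.0855
gripper_force: 0.0
```

Run:
```python
from h import *
s=arm.state();print(s["time"],s["eef_pos"],s["tcp_rot"],s["force"],s["width"])
p=read_camera("scene");cv2.imwrite("pics/s3c.png",cv2.resize(p["image"][100:260,160:360,::-1],None,fx=3.5,fy=3.5))
```

```text
2.3 [0.50399123 0.33439281 0.08076114] [[-9.39663915e-01  3.42097626e-01 -9.69944859e-04]
 [ 3.42098019e-01  9.39664235e-01 -2.68117842e-04]
 [ 8.19700016e-04 -5.83756876e-04 -9.99999494e-01]] [0.05720896 0.41504562 0.72954601] 0.08550087983791563
```

View pics/s3c.png

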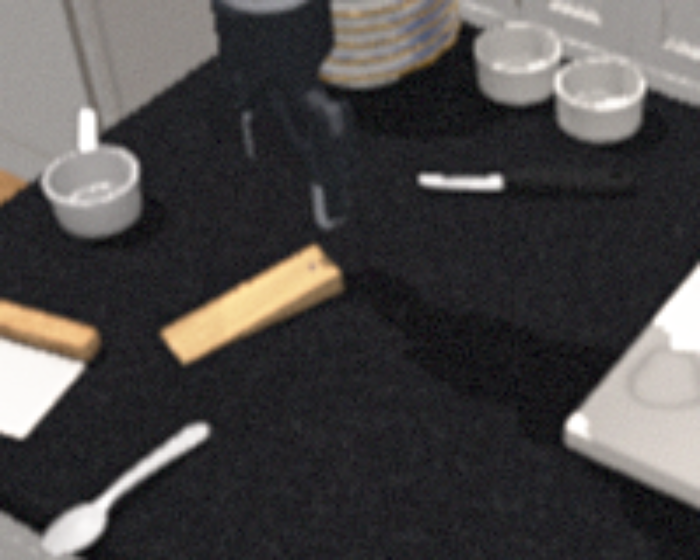

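The open fingers stand over the heel end (crop 320,265), aligned with the wedge. Going down and gripping.

Call:
{"op": "apply_moves", "data": {"deltas": [{"fingers":1,"tx":0,"ty":0,"tz":0.03,"yaw":0},{"fingers":1,"tx":0,"ty":0,"tz":0.03,"yaw":0},{"fingers":1,"tx":0,"ty":0,"tz":0.017,"yaw":0},{"fingers":-0.2,"tx":0,"ty":0,"tz":0,"yaw":0},{"fingers":-0.5,"tx":0,"ty":0,"tz":0,"yaw":0},{"fingers":-0.5,"tx":0,"ty":0,"tz":0,"yaw":0},{"fingers":-0.5,"tx":0,"ty":0,"tz":0,"yaw":0},{"fingers":-0.5,"tx":0,"ty":0,"tz":0,"yaw":0}], "squeeze": 40}}

```text
time: 3.35
eef_pos: [0.505, 0.3358, 0.006]
tcp_rot: [[-0.941, 0.34, 0.003], [0.34, 0.941, 0.002], [-0.002, 0.003, -1.0]]
force: [-0.8, 0.1, 6.4]
width: 0.0369
gripper_force: 40.8
```

Call:
{"op": "apply_moves", "data": {"deltas": [{"fingers":-0.5,"tx":0,"ty":0,"tz":-0.008,"yaw":0},{"fingers":-0.5,"tx":0,"ty":0,"tz":0,"yaw":-10},{"fingers":-0.5,"tx":0,"ty":0,"tz":0,"yaw":-10},{"fingers":-0.5,"tx":0,"ty":0,"tz":0,"yaw":-10},{"fingers":-0.5,"tx":0,"ty":0,"tz":0,"yaw":-10},{"fingers":-0.5,"tx":0,"ty":0,"tz":0,"yaw":-10},{"fingers":-0.5,"tx":0,"ty":0,"tz":0,"yaw":-10},{"fingers":-0.5,"tx":0,"ty":0,"tz":0,"yaw":-10},{"fingers":-0.5,"tx":0,"ty":0,"tz":0,"yaw":-10},{"fingers":-0.5,"tx":0,"ty":0,"tz":0,"yaw":-10},{"fingers":-0.5,"tx":0,"ty":0,"tz":0,"yaw":-10},{"fingers":-0.5,"tx":0,"ty":0,"tz":0,"yaw":-10},{"fingers":-0.5,"tx":0.03,"ty":0.007,"tz":0,"yaw":0},{"fingers":-0.5,"tx":0.03,"ty":0.008,"tz":0,"yaw":0},{"fingers":-0.5,"tx":0.03,"ty":0.008,"tz":0,"yaw":0},{"fingers":-0.5,"tx":0,"ty":0,"tz":0,"yaw":0}], "squeeze": 40}}

```text
time: 5.35
eef_pos: [0.4799, 0.2432, 0.0124]
tcp_rot: [[0.0, -1.0, -0.002], [-1.0, -0.0, -0.001], [0.001, 0.002, -1.0]]
force: [-0.1, -0.7, 0.0]
width: 0.0369
gripper_force: 40.1
```

Run:
```python
from h import *
t=read_camera("top");p=read_camera("scene")
a=cv2.resize(t["image"][160:250,250:370,::-1],None,fx=5,fy=5);b=cv2.resize(p["image"][150:270,240:400,::-1],None,fx=3.75,fy=3.75)
cv2.imwrite("pics/t4.png",a);cv2.imwrite("pics/s4.png",cv2.resize(p["image"][150:270,220:380,::-1],None,fx=5,fy=5))
for q,z in(("wedge_center",.01),("slab_foot",.016),("slab_corner",.036)):print(q,mk(q,t,z),mk(q,p,z))
s=arm.state();print(s["eef_pos"],s["tcp_rot"][:,0],s["force"])
```

```text
wedge_center [(0.66, array([284.5, 207.5]), array([0.4827, 0.1934, 0.01  ])), (0.25, array([327.2, 205.8]), array([0.4949, 0.0658, 0.01  ]))] [(0.65, array([284.5, 203.8]), array([0.4812, 0.2029, 0.01  ]))]
slab_foot [(0.7, array([328.7, 207.9]), array([0.4875, 0.0609, 0.016 ]))] [(0.78, array([336.1, 224.6]), array([0.4862, 0.0588, 0.016 ]))]
slab_corner [(0.72, array([321.2, 214.7]), array([0.4622, 0.0822, 0.036 ]))] [(0.63, array([321.5, 222. ]), array([0.459 , 0.0821, 0.036 ]))]
[0.48115473 0.24567589 0.01229172] [ 3.34430286e-03 -9.99994391e-01 -1.84907941e-04] [ 0.03630663  0.89275079 -0.24846406]
```

View pics/t4.png

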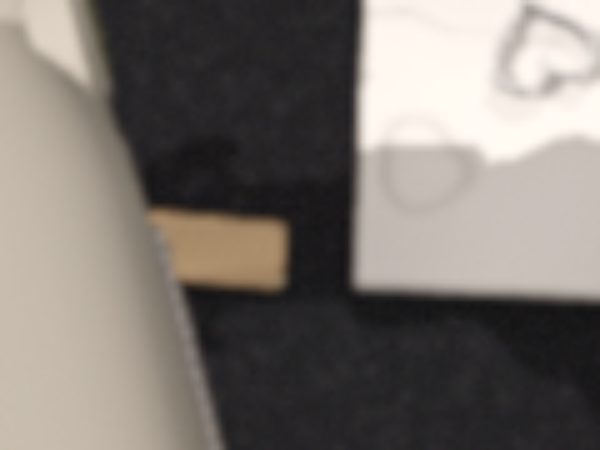

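View pics/s4.png

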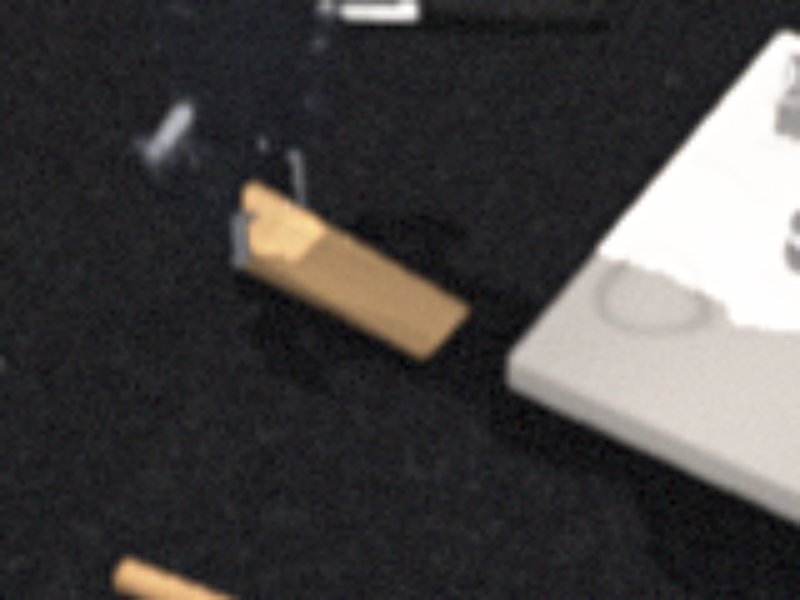

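Wedge held flat, thin end at crop top (286,256) pointing at the slab's left edge, roughly in line with the foot (3 mm more in x wanted).

Call:
{"op": "apply_moves", "data": {"deltas": [{"fingers":-0.5,"tx":0,"ty":-0.003,"tz":0.004,"yaw":-0.8},{"fingers":-0.5,"tx":0,"ty":0,"tz":0.0025,"yaw":0},{"fingers":-0.5,"tx":0.02,"ty":0,"tz":0,"yaw":0},{"fingers":-0.5,"tx":0.02,"ty":0,"tz":0,"yaw":0},{"fingers":-0.5,"tx":0.01,"ty":0,"tz":0,"yaw":0},{"fingers":-0.5,"tx":0,"ty":0,"tz":0,"yaw":0},{"fingers":-0.5,"tx":0,"ty":0,"tz":0,"yaw":0}], "squeeze": 40}}

```text
time: 6.62
eef_pos: [0.4851, 0.1935, 0.0061]
tcp_rot: [[0.015, -1.0, 0.001], [-1.0, -0.015, -0.003], [0.003, -0.001, -1.0]]
force: [-0.5, -4.4, 5.7]
width: 0.0364
gripper_force: 40.7
```

Call:
{"op": "apply_moves", "data": {"deltas": [{"fingers":-0.5,"tx":0.005,"ty":0,"tz":-0.0012,"yaw":0},{"fingers":-0.5,"tx":0.008,"ty":0,"tz":0,"yaw":0},{"fingers":-0.5,"tx":0.005,"ty":0,"tz":0,"yaw":0},{"fingers":-0.5,"tx":0,"ty":0,"tz":0,"yaw":0},{"fingers":-0.5,"tx":0,"ty":0,"tz":0,"yaw":0}], "squeeze": 40}}

```text
time: 7.25
eef_pos: [0.4851, 0.1771, 0.0069]
tcp_rot: [[0.016, -1.0, -0.0], [-1.0, -0.016, 0.0], [-0.0, 0.0, -1.0]]
force: [0.8, -0.7, -1.2]
width: 0.0369
gripper_force: 40.1
```

Run:
```python
from h import *
for i in range(3):
    t=read_camera("top");print(arm.state()["eef_pos"],arm.state()["force"],mk("slab_corner",t,.036))
```

```text
[0.48510209 0.17712999 0.00696425] [ 0.930724   -0.62120251  0.15832183] [(0.73, array([320.2, 218. ]), array([0.4523, 0.0847, 0.036 ])), (0.5, array([303.9, 210.8]), array([0.471 , 0.1336, 0.036 ]))]
[0.48510402 0.17721705 0.00698471] [ 0.11554551 -0.30054982 -0.63879293] []
[0.48511671 0.17722506 0.00702741] [ 0.90650011 -0.00843646 -0.63320924] [(0.94, array([321.7, 215.7]), array([0.4592, 0.0805, 0.036 ])), (0.23, array([343.7, 141.6]), array([0.6916, 0.0257, 0.036 ]))]
```

Free of vertical load; now in small steps until it resists.

Call:
{"op": "apply_moves", "data": {"deltas": [{"fingers":-0.5,"tx":0.004,"ty":0,"tz":0.0004,"yaw":0},{"fingers":-0.5,"tx":0.004,"ty":0,"tz":0,"yaw":0},{"fingers":-0.5,"tx":0,"ty":0,"tz":0,"yaw":0}]}}

```text
time: 7.92
eef_pos: [0.4852, 0.1687, 0.0066]
tcp_rot: [[0.016, -1.0, -0.0], [-1.0, -0.016, 0.0], [-0.0, 0.0, -1.0]]
force: [-1.1, 0.6, -1.4]
width: 0.0369
gripper_force: 40.1
```

Call:
{"op": "apply_moves", "data": {"deltas": [{"fingers":-0.5,"tx":0.004,"ty":0,"tz":0,"yaw":0},{"fingers":-0.5,"tx":0,"ty":0,"tz":0,"yaw":0}]}}

```text
time: 8.18
eef_pos: [0.4853, 0.1648, 0.0066]
tcp_rot: [[0.016, -1.0, 0.0], [-1.0, -0.016, 0.0], [-0.0, -0.0, -1.0]]
force: [-0.1, -1.0, -0.3]
width: 0.0367
gripper_force: 40.1
```

Call:
{"op": "apply_moves", "data": {"deltas": [{"fingers":-0.5,"tx":0.004,"ty":0,"tz":0,"yaw":0},{"fingers":-0.5,"tx":0,"ty":0,"tz":0,"yaw":0}]}}

```text
time: 8.43
eef_pos: [0.4854, 0.1608, 0.0066]
tcp_rot: [[0.016, -1.0, -0.0], [-1.0, -0.016, 0.0], [-0.0, 0.0, -1.0]]
force: [0.2, 0.0, 0.2]
width: 0.0365
gripper_force: 40.1
```

Call:
{"op": "apply_moves", "data": {"deltas": [{"fingers":-0.5,"tx":0.004,"ty":0,"tz":0,"yaw":0},{"fingers":-0.5,"tx":0,"ty":0,"tz":0,"yaw":0}]}}

```text
time: 8.68
eef_pos: [0.4854, 0.1568, 0.0066]
tcp_rot: [[0.016, -1.0, -0.0], [-1.0, -0.016, 0.0], [-0.0, 0.0, -1.0]]
force: [0.3, 1.0, -1.2]
width: 0.0367
gripper_force: 40.1
```

Call:
{"op": "apply_moves", "data": {"deltas": [{"fingers":-0.5,"tx":0.004,"ty":0,"tz":0,"yaw":0},{"fingers":-0.5,"tx":0,"ty":0,"tz":0,"yaw":0}]}}

```text
time: 8.93
eef_pos: [0.4855, 0.1528, 0.0066]
tcp_rot: [[0.016, -1.0, -0.0], [-1.0, -0.016, -0.0], [0.0, 0.0, -1.0]]
force: [-0.1, -0.3, -0.2]
width: 0.0368
gripper_force: 40.1
```

Call:
{"op": "apply_moves", "data": {"deltas": [{"fingers":-0.5,"tx":0.004,"ty":0,"tz":0,"yaw":0},{"fingers":-0.5,"tx":0,"ty":0,"tz":0,"yaw":0}]}}

```text
time: 9.18
eef_pos: [0.4856, 0.1493, 0.0065]
tcp_rot: [[0.016, -1.0, 0.0], [-1.0, -0.016, 0.001], [-0.001, -0.0, -1.0]]
force: [0.3, 2.0, -1.6]
width: 0.0368
gripper_force: 40.0
```

Contact begins. Finer steps.

Call:
{"op": "apply_moves", "data": {"deltas": [{"fingers":-0.5,"tx":0.002,"ty":0,"tz":0,"yaw":0},{"fingers":-0.5,"tx":0,"ty":0,"tz":0,"yaw":0}]}}

```text
time: 9.43
eef_pos: [0.4855, 0.1486, 0.0066]
tcp_rot: [[0.017, -1.0, -0.0], [-1.0, -0.017, 0.004], [-0.004, 0.0, -1.0]]
force: [0.1, 7.5, -3.1]
width: 0.0366
gripper_force: 40.1
```

Call:
{"op": "apply_moves", "data": {"deltas": [{"fingers":-0.5,"tx":0.002,"ty":0,"tz":0,"yaw":0},{"fingers":-0.5,"tx":0,"ty":0,"tz":0,"yaw":0}]}}

```text
time: 9.68
eef_pos: [0.4855, 0.1479, 0.0066]
tcp_rot: [[0.018, -1.0, -0.0], [-1.0, -0.018, 0.006], [-0.006, -0.0, -1.0]]
force: [-0.3, 11.6, -1.2]
width: 0.0368
gripper_force: 40.1
```

Call:
{"op": "apply_moves", "data": {"deltas": [{"fingers":-0.5,"tx":0.0015,"ty":0,"tz":0,"yaw":0},{"fingers":-0.5,"tx":0,"ty":0,"tz":0,"yaw":0},{"fingers":-0.5,"tx":0,"ty":0,"tz":0,"yaw":0}]}}

```text
time: 10.05
eef_pos: [0.4855, 0.1475, 0.0066]
tcp_rot: [[0.019, -1.0, -0.0], [-1.0, -0.019, 0.009], [-0.009, -0.0, -1.0]]
force: [-0.3, 15.4, -3.3]
width: 0.0367
gripper_force: 40.2
```

Run:
```python
from h import *
t=read_camera("top");p=read_camera("scene")
cv2.imwrite("pics/s5.png",cv2.resize(p["image"][150:270,220:380,::-1],None,fx=5,fy=5))
for q,z in(("slab_foot",.016),("slab_corner",.036)):print(q,mk(q,t,z),mk(q,p,z))
```

```text
slab_foot [(0.71, array([327.2, 206.8]), array([0.4907, 0.0657, 0.016 ]))] [(0.59, array([338.4, 224.7]), array([0.4888, 0.0544, 0.016 ]))]
slab_corner [(0.82, array([319.4, 218.4]), array([0.451 , 0.0869, 0.036 ]))] [(0.62, array([319.4, 223.6]), array([0.4524, 0.0834, 0.036 ]))]
```

View pics/s5.png

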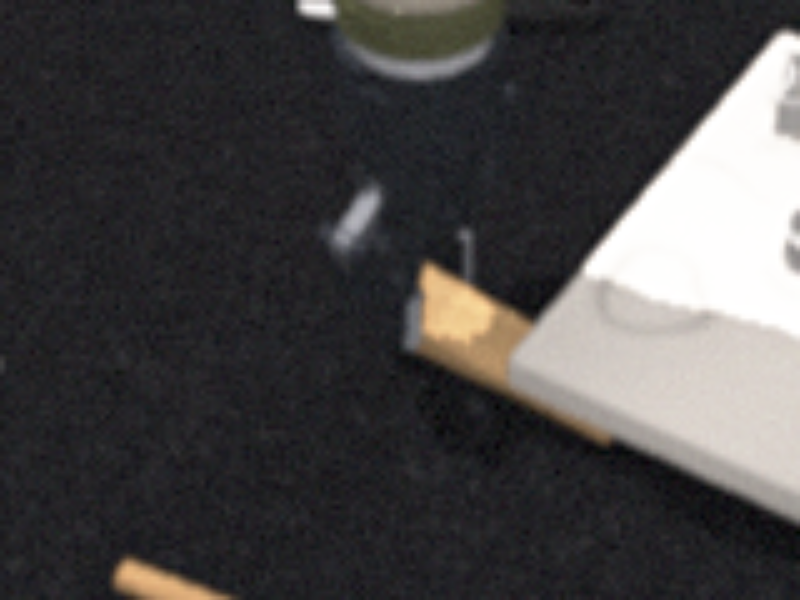

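Wedge is in under the slab, thin end showing at (610,445); the slab corner at (512,370) has not moved. Letting go.

Call:
{"op": "apply_moves", "data": {"deltas": [{"fingers":0.1,"tx":0,"ty":0,"tz":0,"yaw":0},{"fingers":0.4,"tx":0,"ty":0,"tz":0,"yaw":0},{"fingers":0.6,"tx":0,"ty":0,"tz":0,"yaw":0},{"fingers":0.6,"tx":0,"ty":0,"tz":0,"yaw":0},{"fingers":0.6,"tx":0,"ty":0,"tz":-0.03,"yaw":0},{"fingers":0.6,"tx":0,"ty":0,"tz":-0.05,"yaw":0},{"fingers":0,"tx":-0.01,"ty":0,"tz":-0.02,"yaw":0},{"fingers":-1,"tx":0,"ty":0,"tz":0,"yaw":0},{"fingers":-1,"tx":0,"ty":0,"tz":0,"yaw":0},{"fingers":-1,"tx":0,"ty":0,"tz":0,"yaw":0}]}}

```text
time: 11.6
eef_pos: [0.4844, 0.1531, 0.1051]
tcp_rot: [[0.016, -1.0, -0.003], [-1.0, -0.016, -0.0], [0.0, 0.003, -1.0]]
force: [-0.9, 0.3, -0.1]
width: -0.0
gripper_force: 0.0
```

Run:
```python
from h import *
t=read_camera("top");p=read_camera("scene")
cv2.imwrite("pics/s6.png",cv2.resize(p["image"][150:270,220:380,::-1],None,fx=5,fy=5))
s=arm.state();print(s["eef_pos"],s["tcp_rot"],s["force"],s["width"])
```

```text
[0.48467977 0.15320291 0.10541013] [[ 1.60773890e-02 -9.99868261e-01 -2.23138696e-03]
 [-9.99870704e-01 -1.60766687e-02 -3.40373412e-04]
 [ 3.04455303e-04  2.23657077e-03 -9.99997453e-01]] [-0.48941801  0.07965799 -1.38935353] 0.0003871404537879224
```

View pics/s6.png

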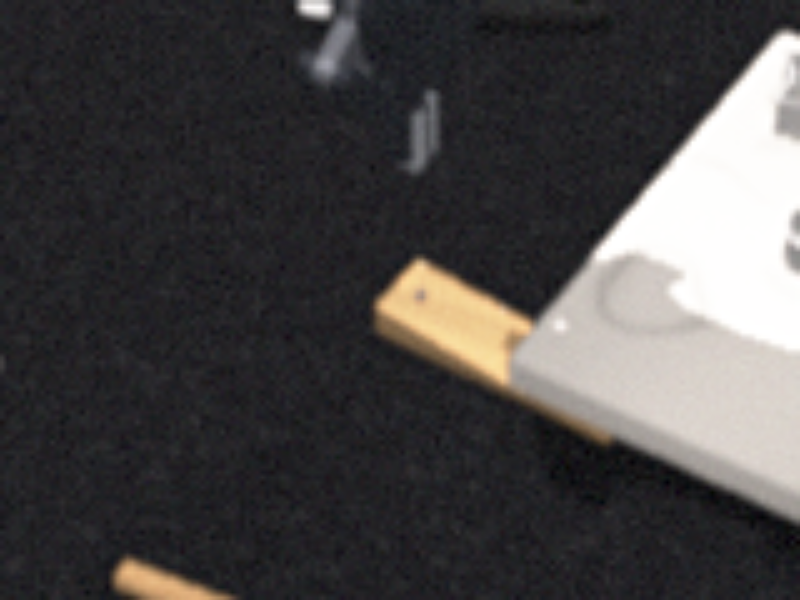

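The wedge lies flat and jammed, heel at (420,295), slab corner still at (512,370). Now pressing above the foot with shut fingers.

Call:
{"op": "apply_moves", "data": {"deltas": [{"fingers":-1,"tx":0.04,"ty":0,"tz":0,"yaw":0},{"fingers":-1,"tx":0.04,"ty":0,"tz":0.02,"yaw":0},{"fingers":-1,"tx":0.014,"ty":0,"tz":0.03,"yaw":0},{"fingers":-1,"tx":0,"ty":0,"tz":0.012,"yaw":0},{"fingers":-1,"tx":0,"ty":0,"tz":0,"yaw":0},{"fingers":-1,"tx":0,"ty":0,"tz":0,"yaw":0}]}}

```text
time: 12.45
eef_pos: [0.4877, 0.0603, 0.0453]
tcp_rot: [[0.018, -1.0, 0.001], [-1.0, -0.018, 0.0], [-0.0, -0.001, -1.0]]
force: [-0.4, 0.4, 1.1]
width: -0.0
gripper_force: 0.0
```

Call:
{"op": "apply_moves", "data": {"deltas": [{"fingers":-1,"tx":0,"ty":0,"tz":0.004,"yaw":0},{"fingers":-1,"tx":0,"ty":0,"tz":0.003,"yaw":0},{"fingers":-1,"tx":0,"ty":0,"tz":0,"yaw":0}]}}

```text
time: 12.82
eef_pos: [0.4868, 0.0598, 0.0375]
tcp_rot: [[0.017, -1.0, -0.0], [-1.0, -0.017, 0.0], [-0.0, 0.0, -1.0]]
force: [0.2, -0.3, 0.7]
width: -0.0001
gripper_force: 0.0
```

Call:
{"op": "apply_moves", "data": {"deltas": [{"fingers":-1,"tx":0,"ty":0,"tz":0.002,"yaw":0},{"fingers":-1,"tx":0,"ty":0,"tz":0.001,"yaw":0},{"fingers":-1,"tx":0,"ty":0,"tz":0,"yaw":0}]}}

```text
time: 13.2
eef_pos: [0.4873, 0.0596, 0.0359]
tcp_rot: [[0.016, -1.0, 0.001], [-1.0, -0.016, 0.0], [-0.0, -0.001, -1.0]]
force: [-3.4, 1.2, 12.7]
width: -0.0002
gripper_force: 6.1
```

Pressed with about 12 N at z = 36 mm with no give. Hold briefly, then retreat.

Call:
{"op": "apply_moves", "data": {"deltas": [{"fingers":-1,"tx":0,"ty":0,"tz":0,"yaw":0},{"fingers":-1,"tx":0,"ty":0,"tz":0,"yaw":0},{"fingers":-1,"tx":0,"ty":0,"tz":0,"yaw":0}]}}

```text
time: 13.58
eef_pos: [0.4873, 0.0596, 0.0359]
tcp_rot: [[0.016, -1.0, 0.001], [-1.0, -0.016, 0.0], [-0.0, -0.001, -1.0]]
force: [-4.0, -0.4, 11.4]
width: 0.0001
gripper_force: 6.0
```

Call:
{"op": "apply_moves", "data": {"deltas": [{"fingers":-1,"tx":0,"ty":0,"tz":-0.01,"yaw":0},{"fingers":-1,"tx":0,"ty":0,"tz":-0.04,"yaw":0},{"fingers":-1,"tx":-0.05,"ty":0,"tz":-0.05,"yaw":0},{"fingers":-1,"tx":-0.05,"ty":0,"tz":-0.03,"yaw":0},{"fingers":-1,"tx":0,"ty":0,"tz":0,"yaw":0},{"fingers":-1,"tx":0,"ty":0,"tz":0,"yaw":0}]}}

```text
time: 14.32
eef_pos: [0.4851, 0.1536, 0.1584]
tcp_rot: [[0.017, -1.0, -0.0], [-1.0, -0.017, -0.0], [0.0, 0.0, -1.0]]
force: [-0.7, -0.2, -0.7]
width: 0.0
gripper_force: 0.0
```

Run:
```python
from h import *
p=read_camera("scene")
cv2.imwrite("pics/s7.png",cv2.resize(p["image"][150:270,220:380,::-1],None,fx=5,fy=5))
print(np.abs(cv2.imread("pics/s7.png").astype(int)-cv2.imread("pics/s6.png"))[230:460,370:620].mean())
```

```text
8.489443478260869
```

View pics/s7.png

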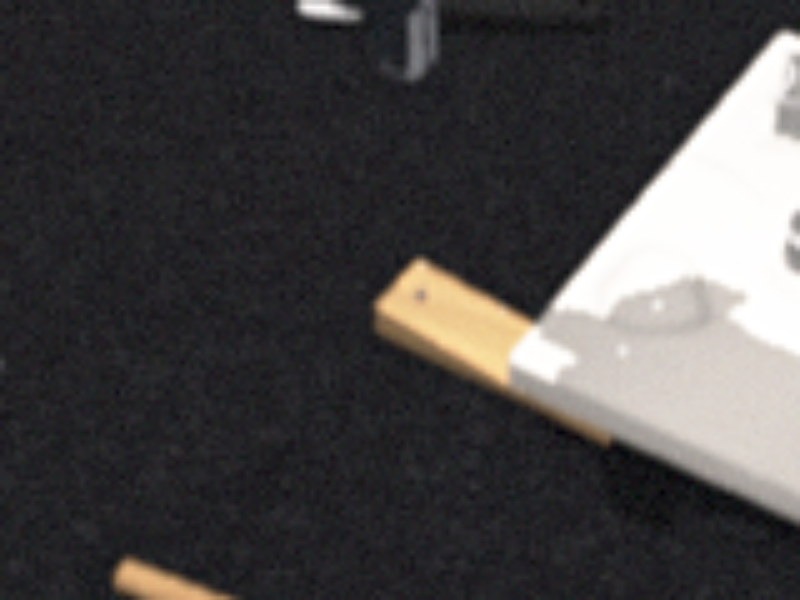

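The wedge (heel at 420,295) and slab corner (512,370) are unchanged and the arm is clear; handing in.

```bash
python3 -c "
from rig import arm
print(arm.sign_off())"
```

```text
the job is handed in; nothing more can be done
None
```

The wedge is jammed flat under the worn foot and let go; a press of about 12 N on that corner showed no give, and the job is handed in (no verdict was returned).

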